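# Put the nested seasoning tubs away and latch the sealed box

### The arm

A 6-joint arm with a two-finger parallel gripper is mounted at the origin on the work surface. World frame = base frame: x ahead of the robot, y to its left, z up, the work surface at z = 0. Lengths are in m, angles in degrees, forces in N, time in s.
With the tool pointing down it reaches from about 0.3 to 0.75 m from the base axis. Payload 8.5 kg.
Tool frame: the origin (TCP) lies at the very end of the fingers, on their centre line; the grasp point (between the pads) lies 19 mm behind it; z points along the fingers, y is the line along which they close (so a half turn about z gives the same grasp; the last joint's range is limited). The gripper opens to 85 mm and grips with 20 to 120 N. Pads are 22 mm wide; open, the fingers measure 114 mm over their backs; the gripper's body (76 mm by 85 mm) begins 54 mm behind the grasp point. The pads swing forward as they close: fully open they stand 13 mm farther back than shut.
Start: joints at [-79.658, 21.807, 74.336, -0, 83.858, -12.336], TCP at [0.212, -0.507, 0.231] pointing down, gripper open.
Joint ranges: [-178.18, 178.18], [-50.72, 133.34], [12.68, 142.11], [-81.47, 261.47], [9.98, 163.14], [-165.26, 165.26]. Speed limits (degrees/s): [136.94, 136.94, 180, 180, 180, 180].

### API

Orientations are given as a 3x3 rotation matrix whose columns are the frame's x, y, z axes.
In Python, from rig import env, optics, spotter gives the robot as it stands.
- The arm moves only by the shell command python3 -m crank 'ROWS' [FORCE]. ROWS is JSON, one flat list of numbers, 5 for each row, row after row: the finger opening in cm, from 0 to 8.54, then the shift along the tool's x, y, z in cm, then the turn about the tool's z in rad. A call has exactly 8 rows; each row shifts and turns the commanded pose from where the row before left it, along the tool's axes as they then stand; what a row does not reach is not made up. A row lasts 1/12 s, in which the tool goes at most 41.7 mm and 7.16 degrees, less where a joint would pass 70% of its speed; a pose out of reach is approached as far as the arm can. A call is refused whole if a number of a shift passes 4.17 or a number of a turn 0.125, either way. A call with a gripper value outside its range is refused whole. The fingers move at their own pace and stop on an object; FORCE is the grip in N (left out, the last holds). Time passes only in rows, so rows that do not move let the fingers close, or fill a call up. It gives the time, the measured TCP pose, the force, the opening and the grip force at its end, in the units of the state.
- env.observe(): the state, without advancing time (a new reading comes with each control period).
- optics.get_image(name): name is "scene" or "top"; returns a dict with "color" (480x640x3 uint8, red, green, blue), "intrinsics" (3x3 intrinsics, pixels), "pose" (4x4, takes a point from camera to world coordinates). Camera axes: x right, y up, looking along -z (the intrinsics and any distortion apply to the point x, -y, -z); pixel columns grow to the right and rows downward; lengths in m; the calibration is good to about 2 mm. A picture is of the moment at which its call begins. There is no depth.
- env.close_job(): hands the job in; it is judged then, once.
Trained networks look in a picture, given as the dict that the camera call returned (one of the last four; its "shot" number tells which), for a name from the list of things; names that differ only in an ending like _2 or _b are one class to them, and where a whole thing is asked for, a point or a joint stands for the part that bears it (a point fixed in the world has none). Each returns a list of dicts, best first, with "score" (0 to 1); they miss things now and then, are a little off and sometimes report something else, mostly with a low value. They report only what shows in the picture. A call takes as long as a camera call. They do not tell look-alikes from the thing itself.
- spotter.look_for(picture, query): "at" ([column, row] as shares, 0 to 1, of the picture: columns of its width, rows of its height, amid what is visible of it).
The state is a dict: "time_s": time; "q": joint angles; "qvel": joint speeds; "joint_efforts": joint torques, N m; "position": TCP position; "tool_rot": TCP orientation; "ft_force": force on the tool from outside, world axes, zero at the start; "wrist_torque": the same for the moment, N m; "grip_width": finger opening in m; "gripper_force": force on a finger pad.
Only numpy, scipy, OpenCV 4.12 (cv2) and the standard library are available. Lean on these libraries where they do the work, as an engineer would, in place of code of your own. Each camera call takes 0.05 s, during which the arm holds its last target. There are 200 camera calls.

### The job

Put the washed cream seasoning tubs (three or four of them) away in the grey storage box: stand them upright in it, nested in size order with each smaller tub inside the next larger one. Then close the lid and press its front down against the seal until the spring catch snaps over it and holds it shut, leaving the other things on the table where they are.

Things in the scene. Friction and masses are not known exactly. Their poses are not given: they have to be found in the camera images.
- tub_128_mid (a point): cream plastic tub, open at the top: rim 128 mm across, 50 mm tall; the rolled rim is 8 mm wide and 8 mm high (outer radius 64 mm, inner 56 mm); below it a 4 mm wall tapering to 55 mm radius at the foot; its inside floor is 12 mm above its underside, so the next tub of the set standing in it shows 12 mm above its rim. 65 to 205 g. This point is its centre, 25 mm above its underside, z up along its axis. Absent in some starts.
- tub_104_mid (a point): cream plastic tub, open at the top: rim 104 mm across, 50 mm tall; the rolled rim is 8 mm wide and 8 mm high (outer radius 52 mm, inner 44 mm); below it a 4 mm wall tapering to 43 mm radius at the foot; its inside floor is 12 mm above its underside, so the next tub of the set standing in it shows 12 mm above its rim. 65 to 205 g. This point is its centre, 25 mm above its underside, z up along its axis. Absent in some starts.
- tub_80_mid (a point): cream plastic tub, open at the top: rim 80 mm across, 50 mm tall; the rolled rim is 8 mm wide and 8 mm high (outer radius 40 mm, inner 32 mm); below it a 4 mm wall tapering to 31 mm radius at the foot; its inside floor is 12 mm above its underside, so the next tub of the set standing in it shows 12 mm above its rim. 65 to 205 g. This point is its centre, 25 mm above its underside, z up along its axis. Absent in some starts.
- tub_56_mid (a point): cream plastic tub, open at the top: rim 56 mm across, 50 mm tall; the rolled rim is 8 mm wide and 8 mm high (outer radius 28 mm, inner 20 mm); below it a 4 mm wall tapering to 19 mm radius at the foot; its inside floor is 12 mm above its underside, so the next tub of the set standing in it shows 12 mm above its rim. 65 to 205 g. This point is its centre, 25 mm above its underside, z up along its axis. Absent in some starts.
- box: fixed grey storage box, outside 200 mm (x) by 220 mm (y), rim 98 mm high, walls and floor 5 mm, empty at the start. Origin: centre of its underside; its x axis points from the front (catch side) to the hinge side, z up. A black rubber seal lies round the rim and, uncompressed, stands at the front about 9 mm above the rim; the seal and the hinge make the closing stiff.
- lid (a joint): angle of the white lid on the box in rad: 0 = shut and held by the catch, grows as it opens, 1.75 = fully back against its stop. Stiff hinge (about 0.5 N m): it stays where it is left. Resting unlatched on the seal it stays at about 0.02; the last 0.02 rad compress the seal, with about 14 to 18 N down on the front edge, and the lid must go a little below 0 for the catch to spring over it; -0.014 is the hard stop. Let go, the latched lid rises again to about 0.005.
- lid_hinge (a point): on the hinge axis, half-way along it: in the box's frame 112 mm behind its centre, 104 mm above its underside; axis parallel to the box's y. When shut the lid, a plate 8 mm thick and 236 mm wide, runs 222 mm from here to the front, its top 6 mm above this point.
- lid_front (a point): middle of the lid's front edge, on its outer (top) face, 222 mm from the hinge axis. A tongue 50 mm wide sticks out 12 mm beyond it for the catch.
- catch (a joint): angle of the sprung steel hook, 36 mm wide, at the middle of the box front, in rad: 0 = at rest, grows as it is pushed outward (about 0.08 while the lid's tongue passes). It moves aside by itself when the lid is pressed down and springs back over the tongue; it stands about 11 mm above the shut lid's top, 8 to 21 mm in front of the lid's front edge.
- spice_jar: bystander: small amber glass jar with steel cap, 40 mm across, 65 mm tall; origin at its underside
- salt_shaker: bystander: small steel shaker, 36 mm across, 63 mm tall; origin at its underside
- brush: bystander: red dish brush with white bristles, 235 mm long, 28 mm high, lying bristles down; origin at its underside
- glass_bowl: bystander: glass bowl 120 mm across, 50 mm tall; origin at its underside
Mind the look-alikes: they are no part of the job. What is shaped like the part that bears tub_128_mid but black or green is not meant.

How it is judged:
By the outcome, as a careful person would: the job done as asked, in the order asked, and still so for the second after the job is handed in, with the robot touching nothing.
Of tub_128, tub_104, tub_80, tub_56 only 3 to 4 are there at a start; the rules pass over those that are not, and their reading is None.
At some moment in a run one of tub_128, tub_104, tub_80, tub_56 may be knocked a few centimetres aside while the robot is not near it.
It also fails if it takes over 210 s, if anything falls off the work surface, if the arm or the gripper's body presses on something with over 40 N, if the wrist force passes 120 N, or if a joint passes its speed limit or range.

## Working session

There is one attempt and no reset: what is moved stays moved. The work goes in short steps, Python scripts to look and compute and a shell command to move; the robot and the scene stay as the last step left them, time stands still between calls to the robot, and variables do not carry over. Pictures are saved under pics/ and viewed, at most 17 in all, crops included, and the job is handed in when it is done.

```bash
ls; mkdir -p pics
cat > h.py <<'E'
from rig import env, optics, spotter
import numpy as np, cv2
def snap(n,f):
    p=optics.get_image(n); cv2.imwrite(f'pics/{f}.png',p['color'][:,:,::-1]); return p
def ray(p,u,v):
    K=np.array(p['intrinsics']);T=np.array(p['pose'])
    d=np.array([(u-K[0,2])/K[0,0],-(v-K[1,2])/K[1,1],-1.]); return T[:3,3],T[:3,:3]@d
def atz(p,u,v,z):
    o,d=ray(p,u,v); return o+d*(z-o[2])/d[2]
def proj(p,X):
    K=np.array(p['intrinsics']);T=np.array(p['pose'])
    c=T[:3,:3].T@(np.array(X)-T[:3,3]); return np.array([K[0,0]*c[0]/-c[2]+K[0,2],K[1,1]*-c[1]/-c[2]+K[1,2]])
E
python3 - <<'E'
from h import *
s=env.observe(); print(s)
for c in('scene','top'):
    p=snap(c,c+'0'); print(c,p['intrinsics'],p['pose'],[k for k in p])
    for q in['tub_128_mid','tub_104_mid','tub_80_mid','tub_56_mid','box','lid','lid_front','catch','spice_jar','salt_shaker','brush','glass_bowl']:
        r=spotter.look_for(p,q); print(q,[(round(d['at'][0]*640),round(d['at'][1]*480),round(d['score'],2)) for d in r[:5]])
E
```

```text
pics
{'time_s': 0.0, 'q': array([-7.96582285e+01,  2.18410274e+01,  7.43857558e+01, -5.79740196e-04,
        8.38568866e+01, -1.23362132e+01]), 'qvel': array([-0.00851157, -0.08840323, -0.04797635,  0.01502302, -0.02342111,
       -0.05713853]), 'joint_efforts': array([ 2.86084614e-04, -4.48464882e+01, -2.31280714e+01, -1.74703173e-04,
        4.79560462e-03,  2.19490005e-05]), 'position': array([ 0.21199078, -0.50718432,  0.23070553]), 'tool_rot': array([[ 9.22685923e-01,  3.85552349e-01, -2.72051329e-04],
       [ 3.85552327e-01, -9.22684857e-01,  1.43478268e-03],
       [ 3.02166192e-04, -1.42874381e-03, -9.99998934e-01]]), 'ft_force': array([-0.47451832, -0.01515202, -0.13465338]), 'wrist_torque': array([-0.01474458, -0.0456799 ,  0.05393919]), 'gripper_force': 0.0, 'grip_width': 0.08501909313938465}
scene [[507.55946473   0.         318.41201663]
 [  0.         507.55946473 241.36294382]
 [  0.           0.           1.        ]] [[-0.78814473 -0.53027515  0.31246785  0.80323962]
 [ 0.61546113 -0.67408105  0.40843889  0.44477469]
 [-0.00595634  0.51422077  0.85763717  0.91364821
[... 566 characters left out ...]
]
 [  0.           0.           1.        ]] [[ 0.01509954  0.99573072 -0.09106227  0.42451471]
 [-0.99952319  0.01257817 -0.02819899  0.06042703]
 [-0.02693321  0.09144464  0.99544587  0.93256445]
 [ 0.          0.          0.          1.        ]] ['color', 'intrinsics', 'pose', 'shot']
tub_128_mid [(140, 264, 0.93), (231, 358, 0.74), (236, 269, 0.62)]
tub_104_mid [(336, 186, 0.75), (553, 287, 0.26)]
tub_80_mid [(551, 286, 0.16)]
tub_56_mid [(228, 184, 0.91)]
box [(496, 251, 0.66)]
lid [(552, 285, 0.68)]
lid_front []
catch [(336, 186, 0.56), (462, 176, 0.51)]
spice_jar [(281, 233, 0.61)]
salt_shaker [(284, 313, 0.72), (279, 234, 0.47)]
brush [(294, 163, 0.77)]
glass_bowl [(399, 134, 0.93)]
```

View pics/top0.png

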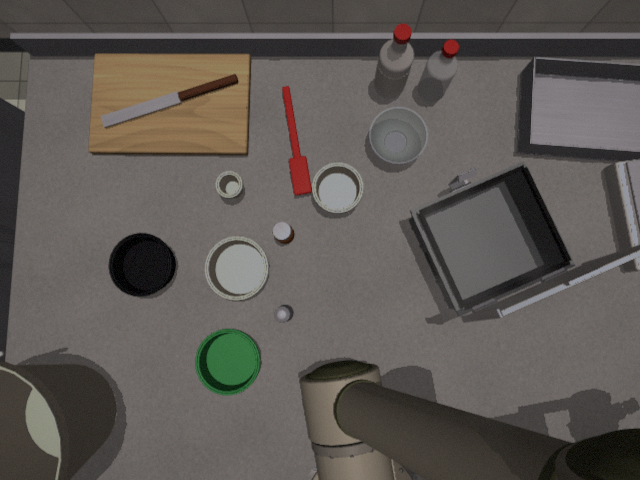

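View pics/scene0.png

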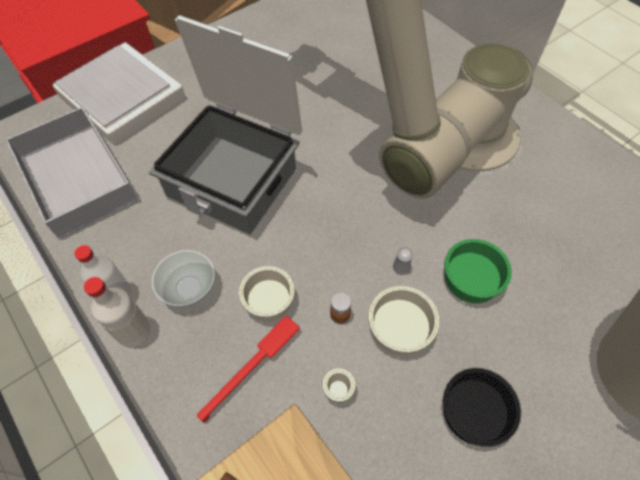

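Look-alikes (top / scene pixel): green (228,361)/(477,271) and black (142,265)/(481,407) are out, and the glass bowl is at (398,135). The cream tubs are the 128 at (237,269)/(404,320), the 104 at (337,188)/(268,293) and the 56 at (229,185)/(339,386). No 80 is visible. The lid stands open at top right, and the catch is at (461,182)/(203,205).

```bash
cat >> h.py <<'E'
def tubs(p,show=False):
    """cream blobs -> (u,v,major,minor,z=.05 centre, diameter mm)"""
    lab=cv2.cvtColor(p['color'],cv2.COLOR_RGB2HSV); h,s,v=[lab[:,:,i].astype(int) for i in range(3)]
    m=((h>18)&(h<45)&(s>14)&(s<70)&(v>125)).astype(np.uint8)*255
    m=cv2.morphologyEx(m,cv2.MORPH_CLOSE,np.ones((5,5)));m=cv2.morphologyEx(m,cv2.MORPH_OPEN,np.ones((3,3)))
    out=[]
    for c in cv2.findContours(m,cv2.RETR_EXTERNAL,cv2.CHAIN_APPROX_NONE)[0]:
        if cv2.contourArea(c)<300: continue
        (u,v_),(a,b),t=cv2.fitEllipse(c)
        out.append((u,v_,a,b,cv2.contourArea(c)/(np.pi*a*b/4)))
    return out,m
E
python3 - <<'E'
from h import *
for c in('scene','top'):
    p=snap(c,c+'1'); o,m=tubs(p)
    for t in o:
        P=atz(p,t[0],t[1],.046); d=np.linalg.norm(P-np.array(p['pose'])[:3,3]); print(c,np.round(t,2),P.round(3),'dia',round(max(t[2:4])*d/p['intrinsics'][0][0]*1000))
    if c=='top':
        img=p['color'][:,:,::-1]; cv2.imwrite('pics/crop.png',np.vstack([np.hstack([cv2.resize(img[130:330,170:400],None,fx=1.7,fy=1.7)]),cv2.resize(img[150:330,400:640],(391,293))]))
E
```

```text
scene [ 59.12 386.03 103.15 329.93   0.76] [ 1.012 -0.015  0.046] dia 653
scene [230.24 170.29  49.28  59.54   0.92] [ 0.527 -0.23   0.046] dia 133
scene [141.61 109.13   8.01  80.63   0.77] [ 0.592 -0.515  0.046] dia 208
scene [366.13 256.93 457.76 677.74   0.74] [0.436 0.117 0.046] dia 1332
scene [313.43  34.06  74.46 197.7    0.66] [ 0.105 -0.479  0.046] dia 564
top [353.8  468.84  22.42  23.28   0.84] [0.086 0.02  0.046] dia 49
top [ 41.54 423.75  26.02  70.11   0.95] [0.156 0.631 0.046] dia 171
```

View pics/crop.png

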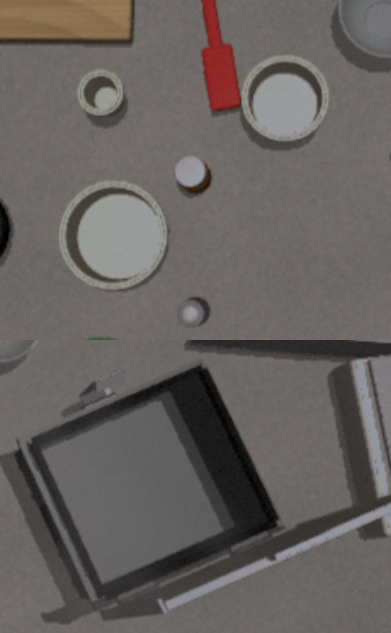

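```bash
cat >> h.py <<'E'
def rim(p,u,v,R,z):
    """fit rim (outer radius R at height z) near pixel u,v: score projected circle on bright-inside/dark-outside contrast"""
    g=cv2.GaussianBlur(p['color'].min(2).astype(np.float32),(3,3),0)  # min channel
    g=cv2.GaussianBlur(p['color'].mean(2).astype(np.float32),(3,3),0)
    a=np.linspace(0,2*np.pi,72,endpoint=False); K=np.array(p['intrinsics']);T=np.array(p['pose'])
    def px(c,r):
        X=np.c_[c[0]+r*np.cos(a),c[1]+r*np.sin(a),np.full(72,z)]; q=(X-T[:3,3])@T[:3,:3]
        return np.c_[K[0,0]*q[:,0]/-q[:,2]+K[0,2],K[1,1]*q[:,1]/q[:,2]+K[1,2]].astype(np.float32)
    def smp(c,r):
        q=px(c,r); return cv2.remap(g,q[:,0],q[:,1],cv2.INTER_LINEAR)[:,0] if 0 else cv2.remap(g,q[:,:1].copy(),q[:,1:].copy(),cv2.INTER_LINEAR)[:,0]
    def sc(c): return np.mean(np.clip(smp(c,R-.003)-smp(c,R+.003),-30,40))
    c=atz(p,u,v,z)[:2]; best=(-1e9,c)
    for rng,st in((.024,.002),(.003,.0005)):
        c0=best[1]
        best=(-1e9,c0)
        for dx in np.arange(-rng,rng+1e-9,st):
            for dy in np.arange(-rng,rng+1e-9,st):
                s=sc(c0+[dx,dy])
                if s>best[0]: best=(s,c0+np.array([dx,dy]))
    return best[1].round(4),round(float(best[0]),1)
E
python3 - <<'E'
from h import *
t=optics.get_image('top'); s=optics.get_image('scene')
for n,R,a,b in(('128',.064,(237,269),(404,316)),('104',.052,(337,188),(268,290)),('56',.028,(229,185),(339,383))):
    print(n,[rim(t,*a,R,.046),rim(s,*b,R,.046)])
    for p,q in((t,a),(s,b)): pass
print('box corners', [atz(t,u,v,.1).round(3) for u,v in((412,212.6),(526,166),(573,263.6),(459.5,312.8))])
print('jar',atz(t,282,232,.065).round(3),'salt',atz(t,283,314,.06).round(3),'brushhead',atz(t,300,175,.02).round(3))
E
```

```text
128 [(array([0.4666, 0.2586]), 32.4), (array([0.464 , 0.2544]), 35.2)]
104 [(array([0.6323, 0.0581]), 33.5), (array([0.6302, 0.0541]), 35.1)]
56 [(array([0.6365, 0.2795]), 30.3), (array([0.6345, 0.276 ]), 37.6)]
box corners [array([ 0.572, -0.083,  0.1  ]), array([ 0.663, -0.296,  0.1  ]), array([ 0.48 , -0.377,  0.1  ]), array([ 0.387, -0.169,  0.1  ])]
jar [0.537 0.165 0.065] salt [0.377 0.16  0.06 ] brushhead [0.663 0.136 0.02 ]
```

```bash
cat >> h.py <<'E'
def go(x,y,z,yaw=None):
    """cm shifts along tool axes from the present pose to TCP target"""
    s=env.observe(); R=s['tool_rot']; d=R.T@(np.array([x,y,z])-s['position'])*100
    print('pos',s['position'].round(4),'q',s['q'].round(1),'F',s['ft_force'].round(1),'w',round(s['grip_width'],4),'t',round(s['time_s'],1),'-> tool cm',d.round(2))
E
python3 -m crank '[3,0,0,-2.5,0, 3,0,0,-2.5,0, 3,0,0,-2.5,0, 3,0,0,-2.5,0, 3,0,0,-2.5,0, 3,0,0,-2.5,0, 3,0,0,-2.5,0, 3,0,0,-2.5,0]' 60
python3 -c "
from h import *
go(.441,.3115,.25)"
```

```text
time_s: 2.17
position: [0.212, -0.5072, 0.4327]
tool_rot: [[0.923, 0.386, 0.0], [0.386, -0.923, -0.0], [-0.0, 0.0, -1.0]]
ft_force: [-0.3, -0.7, 0.2]
grip_width: 0.0298
gripper_force: 0.0
pos [ 0.212  -0.5072  0.4327] q [-79.7  19.   46.4  -0.  114.6 -12.3] F [-0.3 -0.7  0.2] w 0.0298 t 2.2 -> tool cm [ 52.69 -66.71  18.25]
```

```bash
python3 -m crank '[3,1.65,-2.08,0,0, 3,1.65,-2.08,0,0, 3,1.65,-2.08,0,0, 3,1.65,-2.08,0,0, 3,1.65,-2.08,0,0, 3,1.65,-2.08,0,0, 3,1.65,-2.08,0,0, 3,1.65,-2.08,0,0]' >/dev/null
python3 -m crank '[3,1.65,-2.08,0,0, 3,1.65,-2.08,0,0, 3,1.65,-2.08,0,0, 3,1.65,-2.08,0,0, 3,1.65,-2.08,0,0, 3,1.65,-2.08,0,0, 3,1.65,-2.08,0,0, 3,1.65,-2.08,0,0]' >/dev/null
python3 -m crank '[3,1.65,-2.08,0,0, 3,1.65,-2.08,0,0, 3,1.65,-2.08,0,0, 3,1.65,-2.08,0,0, 3,1.65,-2.08,0,0, 3,1.65,-2.08,0,0, 3,1.65,-2.08,0,0, 3,1.65,-2.08,0,0]' >/dev/null
python3 -m crank '[3,1.65,-2.08,2.2,0, 3,1.65,-2.08,2.2,0, 3,1.65,-2.08,2.2,0, 3,1.65,-2.08,2.2,0, 3,1.65,-2.08,2.2,0, 3,1.65,-2.08,2.2,0, 3,1.65,-2.08,2.2,0, 3,1.65,-2.08,2.2,0]' >/dev/null
python3 - <<'E'
from h import *
go(.441,.3115,.038)
t=snap('top','top2'); s=snap('scene','scene2')
for n,R,a,b in(('128',.064,(237,269),(404,316)),('104',.052,(337,188),(268,290)),('56',.028,(229,185),(339,383))):
    print(n,[rim(t,*a,R,.046),rim(s,*b,R,.046)])
E
```

```text
pos [0.4427 0.3116 0.2543] q [22.6 20.  73.2 -0.  86.7 89.9] F [ 1.  -0.6  0.3] w 0.0299 t 4.8 -> tool cm [-0.16 -0.05 21.63]
128 [(array([0.4671, 0.2586]), 31.8), (array([0.464 , 0.2544]), 33.5)]
104 [(array([0.6323, 0.0581]), 33.7), (array([0.6302, 0.0541]), 35.5)]
56 [(array([0.6365, 0.2795]), 30.5), (array([0.6345, 0.276 ]), 37.8)]
```

View pics/scene2.png

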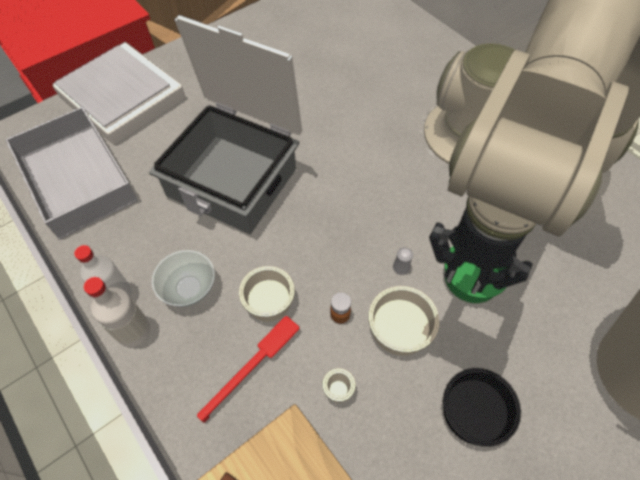

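```bash
python3 -m crank '[3,-0.16,-0.05,2.5,0, 3,0,0,2.5,0, 3,0,0,2.5,0, 3,0,0,2.5,0, 3,0,0,2.5,0, 3,0,0,2,0, 3,0,0,2,0, 3,0,0,1.5,0]' >/dev/null
python3 -m crank '[3,0,0,1.5,0, 3,0,0,1.5,0, 3,0,0,0.6,0, 3,0,0,0,0, 3,0,0,0,0, 0,0,0,0,0, 0,0,0,0,0, 0,0,0,0,0]' 60
python3 -m crank '[0,0,0,0,0, 0,0,0,0,0, 0,0,0,0,0, 0,0,0,0,0, 0,0,0,0,0, 0,0,0,0,0, 0,0,0,0,0, 0,0,0,0,0]' 60
python3 -m crank '[0,0,0,-0.5,0, 0,0,0,-1,0, 0,0,0,-1.5,0, 0,0,0,-2,0, 0,0,0,-2,0, 0,0,0,-2,0, 0,0,0,-2,0, 0,0,0,-2,0]' 60
python3 - <<'E'
from h import *
go(.5055,-.185,.18)
s=snap('scene','scene3'); cv2.imwrite('pics/c3.png',s['color'][150:480,200:640,::-1])
E
```

```text
time_s: 6.27
position: [0.4415, 0.3102, 0.0405]
tool_rot: [[0.923, 0.385, 0.002], [0.385, -0.923, 0.001], [0.002, 0.0, -1.0]]
ft_force: [-0.9, -1.3, 6.9]
grip_width: 0.0065
gripper_force: 59.3
time_s: 6.93
position: [0.4415, 0.3102, 0.0406]
tool_rot: [[0.923, 0.386, 0.002], [0.386, -0.923, 0.001], [0.002, 0.0, -1.0]]
ft_force: [-1.4, -0.8, 6.2]
grip_width: 0.0064
gripper_force: 59.3
time_s: 7.6
position: [0.4406, 0.3101, 0.1712]
tool_rot: [[0.923, 0.386, 0.0], [0.386, -0.923, 0.0], [0.001, -0.0, -1.0]]
ft_force: [-0.2, 0.1, -1.6]
grip_width: 0.0063
gripper_force: 57.7
pos [0.4406 0.3101 0.1712] q [22.5 23.6 81.9  0.  74.4 89.8] F [-0.2  0.1 -1.6] w 0.0063 t 7.6 -> tool cm [-13.11  48.18  -0.89]
```

View pics/c3.png

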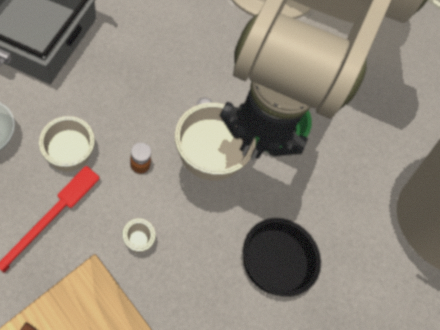

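```bash
python3 -m crank '[0,-0.55,2,-0.6,0, 0,-0.55,2,-0.6,0, 0,-0.55,2,-0.6,0, 0,-0.55,2,-0.6,0, 0,-0.55,2,-0.6,0, 0,-0.55,2,-0.6,0, 0,-0.55,2,-0.6,0, 0,-0.55,2,-0.6,0]' >/dev/null
python3 -m crank '[0,-0.55,2,0,0, 0,-0.55,2,0,0, 0,-0.55,2,0,0, 0,-0.55,2,0,0, 0,-0.55,2,0,0, 0,-0.55,2,0,0, 0,-0.55,2,0,0, 0,-0.55,2,0,0]' >/dev/null
python3 -m crank '[0,-0.55,2,0,0, 0,-0.55,2,0,0, 0,-0.55,2,0,0, 0,-0.55,2,0,0, 0,-0.55,2,0,0, 0,-0.55,2,0,0, 0,-0.55,2,0,0, 0,0,0,0,0]'
python3 - <<'E'
from h import *
go(.5055,-.185,.18)
z=env.observe()['position'][2]+.0095
t=snap('top','top4'); s=snap('scene','scene4'); c=np.array([.523,-.237,z-.004])
print(rim(t,*proj(t,c),.064,z-.004),rim(s,*proj(s,c),.064,z-.004))
cv2.imwrite('pics/c4.png',np.hstack([t['color'][100:400,340:640,::-1],s['color'][0:300,60:360,::-1]]))
E
```

```text
time_s: 9.65
position: [0.5017, -0.1661, 0.2173]
tool_rot: [[0.924, 0.383, 0.0], [0.383, -0.924, -0.001], [-0.0, 0.001, -1.0]]
ft_force: [0.4, -0.7, -2.3]
grip_width: 0.006
gripper_force: 58.4
pos [ 0.5017 -0.1661  0.2173] q [-31.1  20.3  79.2  -0.   80.5  36.3] F [ 0.4 -0.7 -2.3] w 0.006 t 9.7 -> tool cm [-0.37  1.89  3.73]
(array([ 0.526 , -0.2195]), 7.4) (array([ 0.5285, -0.219 ]), 23.9)
```

View pics/c4.png

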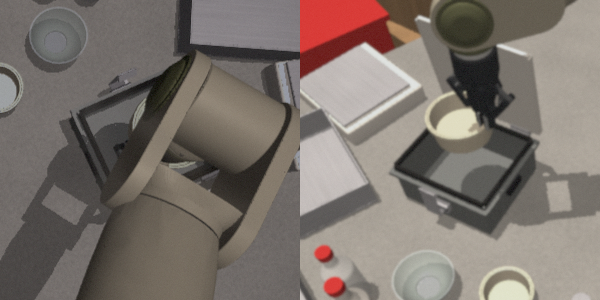

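Run:
```python
from h import *
s=optics.get_image('scene')
C=np.array([atz(s,u,v,.104) for u,v in((155,163),(213,107),(299,146),(243,207))]); print(C.round(3),C.mean(0).round(3))
go(.5055,-.185,.0475)
```

```text
[[ 0.657 -0.296  0.104]
 [ 0.478 -0.359  0.104]
 [ 0.397 -0.15   0.104]
 [ 0.575 -0.093  0.104]] [ 0.527 -0.224  0.104]
pos [ 0.5013 -0.1626  0.2174] q [-30.9  20.1  79.4   0.   80.5  36.5] F [-0.2 -0.4 -1.2] w 0.0063 t 9.8 -> tool cm [-0.47  2.24 16.99]
```

```bash
python3 -m crank '[0,-0.45,2.2,0,0, 0,0,0,0,0, 0,0,0,2,0, 0,0,0,2,0, 0,0,0,2,0, 0,0,0,2,0, 0,0,0,2,0, 0,0,0,2,0]' 
python3 -m crank '[0,0,0,1.5,0, 0,0,0,1.5,0, 0,0,0,0.8,0, 0,0,0,0.5,0, 0,0,0,0.4,0, 0,0,0,0,0, 0,0,0,0,0, 0,0,0,0,0]' 
python3 -c "
from h import *
go(.5055,-.185,.0455)"
```

```text
time_s: 10.47
position: [0.5058, -0.1839, 0.0967]
tool_rot: [[0.922, 0.387, 0.0], [0.387, -0.922, 0.0], [0.0, -0.0, -1.0]]
ft_force: [-0.2, 0.0, -1.6]
grip_width: 0.0063
gripper_force: 58.5
time_s: 11.13
position: [0.506, -0.1852, 0.0508]
tool_rot: [[0.923, 0.385, 0.001], [0.385, -0.923, -0.0], [0.0, 0.0, -1.0]]
ft_force: [0.1, -0.8, -1.0]
grip_width: 0.0063
gripper_force: 58.5
pos [ 0.506  -0.1852  0.0508] q [-32.7  32.2  90.5   0.   57.2  34.6] F [ 0.1 -0.8 -1. ] w 0.0063 t 11.1 -> tool cm [-0.04 -0.04  0.53]
```

Not touching yet; lower slowly, then release and rise.

```bash
python3 -m crank '[0,0,0,0.1,0, 0,0,0,0.1,0, 0,0,0,0.1,0, 0,0,0,0.1,0, 0,0,0,0,0, 0,0,0,0,0, 0,0,0,0,0, 0,0,0,0,0]'
python3 -m crank '[1.8,0,0,0,0, 1.8,0,0,0,0, 1.8,0,0,0,0, 1.8,0,0,0,0, 1.8,0,0,0,0, 1.8,0,0,0,0, 1.8,0,0,-1,0, 1.8,0,0,-1,0]'
python3 -m crank '[1.8,0,0,-2.5,0, 1.8,0,0,-2.5,0, 1.8,0,0,-2.5,0, 1.8,0,0,-2.5,0, 1.8,0,0,-2.5,0, 1.8,0,0,-2.5,0, 1.8,0,0,-2.5,0, 1.8,0,0,-1,0]'
python3 -c "
from h import *
t=optics.get_image('top'); s=optics.get_image('scene')
for n,R,a,b in(('104',.052,(337,188),(268,290)),('56',.028,(229,185),(339,383))):
    print(n,[rim(t,*a,R,.046),rim(s,*b,R,.046)])
c=[.5295,-.24,.051];print(rim(s,*proj(s,c),.064,.051))
go(.612,.1,.2)"
```

```text
time_s: 11.8
position: [0.506, -0.1852, 0.0463]
tool_rot: [[0.923, 0.386, 0.0], [0.386, -0.923, 0.0], [0.0, 0.0, -1.0]]
ft_force: [0.0, 0.6, 0.7]
grip_width: 0.0063
gripper_force: 60.3
time_s: 12.47
position: [0.5056, -0.1851, 0.0668]
tool_rot: [[0.923, 0.385, -0.001], [0.385, -0.923, 0.001], [-0.001, -0.001, -1.0]]
ft_force: [0.5, 0.5, 0.5]
grip_width: 0.0183
gripper_force: 0.0
time_s: 13.13
position: [0.5063, -0.1855, 0.2561]
tool_rot: [[0.923, 0.385, 0.005], [0.386, -0.923, -0.004], [0.004, 0.005, -1.0]]
ft_force: [-0.2, -0.2, 0.9]
grip_width: 0.0179
gripper_force: 0.0
104 [(array([0.6323, 0.0581]), 33.9), (array([0.6302, 0.0541]), 35.5)]
56 [(array([0.6365, 0.2795]), 30.9), (array([0.6345, 0.276 ]), 38.0)]
(array([ 0.53 , -0.243]), 39.2)
pos [ 0.5062 -0.1854  0.2543] q [-32.7  19.7  73.8  -0.   86.2  34.6] F [-0.3  0.6 -0.7] w 0.0183 t 13.2 -> tool cm [ 20.74 -22.28   5.39]
```

```bash
python3 -m crank '[2.2,1.3,-1.39,0,0, 2.2,1.3,-1.39,0,0, 2.2,1.3,-1.39,0,0, 2.2,1.3,-1.39,0,0, 2.2,1.3,-1.39,0,0, 2.2,1.3,-1.39,0,0, 2.2,1.3,-1.39,0,0, 2.2,1.3,-1.39,0,0]' >/dev/null
python3 -m crank '[2.2,1.3,-1.39,0,0, 2.2,1.3,-1.39,0,0, 2.2,1.3,-1.39,0,0, 2.2,1.3,-1.39,0,0, 2.2,1.3,-1.39,0,0, 2.2,1.3,-1.39,0,0, 2.2,1.3,-1.39,0,0, 2.2,1.3,-1.39,0,0]' >/dev/null
python3 -m crank '[2.2,0,0,2,0, 2.2,0,0,2,0, 2.2,0,0,2,0, 2.2,0,0,2,0, 2.2,0,0,2,0, 2.2,0,0,2,0, 2.2,0,0,1,0, 2.2,0,0,0,0]' >/dev/null
python3 - <<'E'
from h import *
s=snap('scene','scene5'); print(rim(s,268,290,.052,.046))
cv2.imwrite('pics/c5.png',s['color'][200:420,150:450,::-1])
go(.612,.1,.041)
E
```

```text
(array([0.6312, 0.0551]), 29.1)
pos [0.6115 0.1002 0.1205] q [-1.6 34.1 72.1  0.  73.9 65.7] F [0.7 0.  0.5] w 0.0218 t 15.3 -> tool cm [0.05 0.04 7.95]
```

View pics/c5.png

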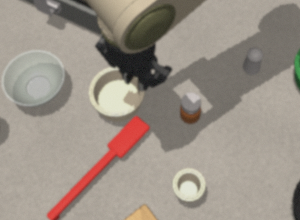

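```bash
python3 -m crank '[2.2,0.05,0,1.5,0, 2.2,0,0,1.5,0, 2.2,0,0,1.5,0, 2.2,0,0,1.5,0, 2.2,0,0,1,0, 2.2,0,0,0.6,0, 2.2,0,0,0.2,0, 2.2,0,0,0,0]'
python3 -m crank '[0,0,0,0,0, 0,0,0,0,0, 0,0,0,0,0, 0,0,0,0,0, 0,0,0,0,0, 0,0,0,0,0, 0,0,0,0,0, 0,0,0,0,0]' 60
python3 -m crank '[0,0,0,-0.5,0, 0,0,0,-1,0, 0,0,0,-1.5,0, 0,0,0,-2.5,0, 0,0,0,-2.5,0, 0,0,0,-2.5,0, 0,0,0,-2.5,0, 0,0,0,-2.5,0]'
python3 -c "
from h import *
go(.531-.0192,-.241+.044,.2)"
```

```text
time_s: 15.95
position: [0.6128, 0.1004, 0.0437]
tool_rot: [[0.923, 0.386, 0.0], [0.386, -0.923, 0.0], [0.0, 0.0, -1.0]]
ft_force: [-0.9, -0.4, 0.3]
grip_width: 0.0219
gripper_force: 0.0
time_s: 16.62
position: [0.613, 0.1005, 0.0443]
tool_rot: [[0.923, 0.386, 0.002], [0.386, -0.923, -0.0], [0.002, 0.001, -1.0]]
ft_force: [-1.5, 0.1, 5.9]
grip_width: 0.0062
gripper_force: 56.4
time_s: 17.28
position: [0.6121, 0.1005, 0.2002]
tool_rot: [[0.923, 0.386, -0.0], [0.386, -0.923, 0.0], [-0.0, -0.0, -1.0]]
ft_force: [0.5, -1.2, -0.6]
grip_width: 0.0066
gripper_force: 55.8
pos [0.6121 0.1005 0.2002] q [-1.6 30.2 65.4  0.  84.4 65.7] F [ 0.5 -1.2 -0.6] w 0.0066 t 17.3 -> tool cm [-2.073e+01  2.358e+01  2.000e-02]
```

```bash
python3 -m crank '[0,-1.3,1.47,-0.2,0, 0,-1.3,1.47,-0.2,0, 0,-1.3,1.47,-0.2,0, 0,-1.3,1.47,-0.2,0, 0,-1.3,1.47,-0.2,0, 0,-1.3,1.47,-0.2,0, 0,-1.3,1.47,-0.2,0, 0,-1.3,1.47,-0.2,0]' >/dev/null
python3 -m crank '[0,-1.3,1.47,0,0, 0,-1.3,1.47,0,0, 0,-1.3,1.47,0,0, 0,-1.3,1.47,0,0, 0,-1.3,1.47,0,0, 0,-1.3,1.47,0,0, 0,-1.3,1.47,0,0, 0,-1.3,1.47,0,0]' >/dev/null
python3 -m crank '[0,0,0,2,0, 0,0,0,2,0, 0,0,0,2,0, 0,0,0,2,0, 0,0,0,1,0, 0,0,0,0,0, 0,0,0,0,0, 0,0,0,0,0]' >/dev/null
python3 - <<'E'
from h import *
s=snap('scene','scene6'); z=env.observe()['position'][2]+.002; c=[.531,-.241,z]
print(rim(s,*proj(s,c),.052,z)); c=[.531,-.241,.051];print(rim(s,*proj(s,c),.064,.051))
cv2.imwrite('pics/c6.png',cv2.resize(s['color'][60:240,120:340,::-1],None,fx=2.5,fy=2.5))
go(.5118,-.197,.061)
E
```

```text
(array([ 0.533, -0.245]), 26.3)
(array([ 0.529 , -0.2425]), 27.5)
pos [ 0.5119 -0.1971  0.1257] q [-33.4  27.3  84.2   0.   68.4  33.9] F [ 0.6 -0.2 -1.5] w 0.0063 t 19.3 -> tool cm [-0.01 -0.02  6.47]
```

View pics/c6.png

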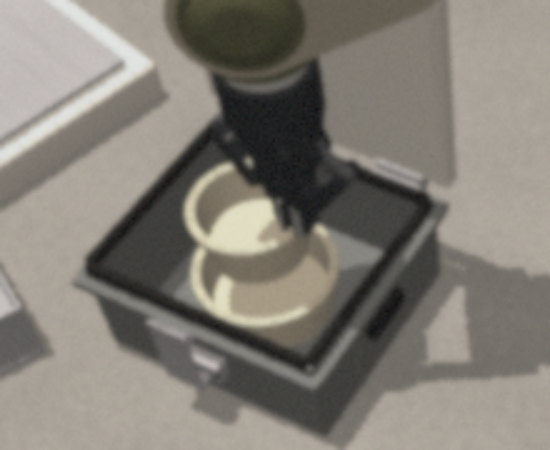

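```bash
python3 -m crank '[0,-0.25,-0.3,0,0, 0,0,0,1,0, 0,0,0,1,0, 0,0,0,1,0, 0,0,0,1,0, 0,0,0,0.8,0, 0,0,0,0.5,0, 0,0,0,0.3,0]'
python3 -m crank '[0,0,0,0.2,0, 0,0,0,0.2,0, 0,0,0,0.2,0, 0,0,0,0.2,0, 0,0,0,0,0, 0,0,0,0,0, 0,0,0,0,0, 0,0,0,0,0]'
```

```text
time_s: 20.0
position: [0.5076, -0.1948, 0.0672]
tool_rot: [[0.923, 0.386, -0.001], [0.386, -0.923, 0.001], [-0.001, -0.001, -1.0]]
ft_force: [-0.3, 1.3, -1.8]
grip_width: 0.0065
gripper_force: 55.9
time_s: 20.67
position: [0.508, -0.195, 0.0613]
tool_rot: [[0.923, 0.386, 0.001], [0.386, -0.923, -0.001], [0.001, 0.001, -1.0]]
ft_force: [-2.6, 1.5, 5.9]
grip_width: 0.0065
gripper_force: 57.0
```

```bash
python3 -m crank '[1.6,0,0,0,0, 1.6,0,0,0,0, 1.6,0,0,0,0, 1.6,0,0,0,0, 1.6,0,0,0,0, 1.6,0,0,0,0, 1.6,0,0,-0.5,0, 1.6,0,0,-1,0]'
python3 -m crank '[1.8,0,0,-2.5,0, 1.8,0,0,-2.5,0, 1.8,0,0,-2.5,0, 1.8,0,0,-2.5,0, 1.8,0,0,-2.5,0, 1.8,0,0,-2.5,0, 1.8,0,0,-2.5,0, 1.8,0,0,-1,0]' >/dev/null
python3 -c "
from h import *
t=optics.get_image('top'); s=optics.get_image('scene')
print([rim(t,229,185,.028,.046),rim(s,339,383,.028,.046)])
c=[.531,-.24,.063];print(rim(s,*proj(s,c),.052,.063));c=[.531,-.24,.051];print(rim(s,*proj(s,c),.064,.051))
go(.626,.300,.12)"
```

```text
time_s: 21.33
position: [0.5074, -0.1947, 0.075]
tool_rot: [[0.923, 0.386, -0.002], [0.386, -0.923, 0.001], [-0.001, -0.002, -1.0]]
ft_force: [-0.6, 0.0, -0.7]
grip_width: 0.0155
gripper_force: 0.0
[(array([0.6365, 0.2795]), 30.9), (array([0.6345, 0.276 ]), 38.0)]
(array([ 0.525, -0.245]), 31.6)
(array([ 0.5295, -0.243 ]), 38.9)
pos [ 0.5082 -0.1952  0.2632] q [-33.5  19.9  71.9   0.   87.8  33.8] F [-0.4 -0.1 -0.7] w 0.0178 t 22.1 -> tool cm [ 29.92 -41.21  14.23]
```

```bash
python3 -m crank '[2,1.25,-1.72,0,0, 2,1.25,-1.72,0,0, 2,1.25,-1.72,0,0, 2,1.25,-1.72,0,0, 2,1.25,-1.72,0,0, 2,1.25,-1.72,0,0, 2,1.25,-1.72,0,0, 2,1.25,-1.72,0,0]' >/dev/null
python3 -m crank '[2,1.25,-1.72,0,0, 2,1.25,-1.72,0,0, 2,1.25,-1.72,0,0, 2,1.25,-1.72,0,0, 2,1.25,-1.72,0,0, 2,1.25,-1.72,0,0, 2,1.25,-1.72,0,0, 2,1.25,-1.72,0,0]' >/dev/null
python3 -m crank '[2,1.25,-1.72,1.5,0, 2,1.25,-1.72,1.5,0, 2,1.25,-1.72,1.5,0, 2,1.25,-1.72,1.5,0, 2,1.25,-1.72,1.5,0, 2,1.25,-1.72,1.5,0, 2,1.25,-1.72,1.5,0, 2,1.25,-1.72,1.5,0]' >/dev/null
python3 -m crank '[2,0,0,1.5,0, 2,0,0,0,0, 2,0,0,0,0, 2,0,0,0,0, 2,0,0,0,0, 2,0,0,0,0, 2,0,0,0,0, 2,0,0,0,0]' >/dev/null
python3 - <<'E'
from h import *
s=snap('scene','scene7'); t=snap('top','top7'); print(rim(s,339,383,.028,.046),rim(t,229,185,.028,.046))
cv2.imwrite('pics/c7.png',np.hstack([cv2.resize(s['color'][260:450,240:440,::-1],None,fx=2,fy=2),cv2.resize(t['color'][90:280,140:340,::-1],None,fx=2,fy=2)]))
go(.626,.300,.043)
E
```

```text
(array([0.6345, 0.276 ]), 31.7) (array([0.637, 0.28 ]), 33.1)
pos [0.6255 0.3015 0.1256] q [16.  41.  57.4  0.  81.7 83.3] F [0.2 0.7 0.4] w 0.0202 t 24.9 -> tool cm [-0.02  0.16  8.26]
```

View pics/c7.png

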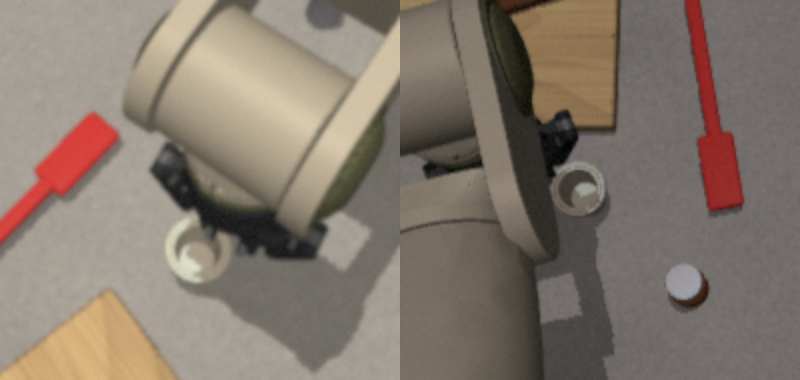

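```bash
python3 -m crank '[2,0,0.3,1.5,0, 2,0,0,1.5,0, 2,0,0,1.5,0, 2,0,0,1.5,0, 2,0,0,1,0, 2,0,0,0.8,0, 2,0,0,0.4,0, 2,0,0,0,0]'
python3 -m crank '[0,0,0,0,0, 0,0,0,0,0, 0,0,0,0,0, 0,0,0,0,0, 0,0,0,0,0, 0,0,0,0,0, 0,0,0,0,0, 0,0,0,0,0]' 60
python3 -m crank '[0,0,0,-0.5,0, 0,0,0,-1,0, 0,0,0,-1.5,0, 0,0,0,-2.5,0, 0,0,0,-2.5,0, 0,0,0,-2.5,0, 0,0,0,-2.5,0, 0,0,0,-2.5,0]'
python3 -c "
from h import *
go(.531-.009,-.243+.021,.2)"
```

```text
time_s: 25.53
position: [0.6265, 0.2987, 0.0427]
tool_rot: [[0.923, 0.385, -0.001], [0.385, -0.923, -0.0], [-0.001, -0.0, -1.0]]
ft_force: [-0.4, 0.1, -0.1]
grip_width: 0.02
gripper_force: 0.0
time_s: 26.2
position: [0.6269, 0.299, 0.0439]
tool_rot: [[0.923, 0.386, 0.001], [0.386, -0.923, 0.0], [0.001, 0.0, -1.0]]
ft_force: [-1.4, 1.0, 4.2]
grip_width: 0.007
gripper_force: 61.2
time_s: 26.87
position: [0.6263, 0.2987, 0.2002]
tool_rot: [[0.923, 0.385, -0.0], [0.385, -0.923, -0.0], [-0.0, 0.0, -1.0]]
ft_force: [0.1, 0.1, -1.4]
grip_width: 0.007
gripper_force: 60.5
pos [0.6263 0.2987 0.2002] q [15.7 38.  50.7 -0.  91.2 83.1] F [ 0.1  0.1 -1.4] w 0.007 t 26.9 -> tool cm [-2.970e+01  4.402e+01  3.000e-02]
```

```bash
python3 -m crank '[0,-1.24,1.83,-0.2,0, 0,-1.24,1.83,-0.2,0, 0,-1.24,1.83,-0.2,0, 0,-1.24,1.83,-0.2,0, 0,-1.24,1.83,-0.2,0, 0,-1.24,1.83,-0.2,0, 0,-1.24,1.83,-0.2,0, 0,-1.24,1.83,-0.2,0]' >/dev/null
python3 -m crank '[0,-1.24,1.83,0,0, 0,-1.24,1.83,0,0, 0,-1.24,1.83,0,0, 0,-1.24,1.83,0,0, 0,-1.24,1.83,0,0, 0,-1.24,1.83,0,0, 0,-1.24,1.83,0,0, 0,-1.24,1.83,0,0]' >/dev/null
python3 -m crank '[0,-1.24,1.83,0,0, 0,-1.24,1.83,0,0, 0,-1.24,1.83,0,0, 0,-1.24,1.83,0,0, 0,-1.24,1.83,0,0, 0,-1.24,1.83,0,0, 0,-1.24,1.83,0,0, 0,-1.24,1.83,0,0]' >/dev/null
python3 -m crank '[0,0,0,2,0, 0,0,0,2,0, 0,0,0,2,0, 0,0,0,1.5,0, 0,0,0,0,0, 0,0,0,0,0, 0,0,0,0,0, 0,0,0,0,0]' >/dev/null
python3 - <<'E'
from h import *
s=snap('scene','scene8'); z=env.observe()['position'][2]+.002; c=[.531,-.243,z]
print(rim(s,*proj(s,c),.028,z)); c=[.528,-.243,.063];print(rim(s,*proj(s,c),.052,.063)); print(rim(s,*proj(s,c),.064,.051))
cv2.imwrite('pics/c8.png',cv2.resize(s['color'][60:240,120:340,::-1],None,fx=2.5,fy=2.5))
go(.522,-.222,.073)
E
```

```text
(array([ 0.5335, -0.2475]), 27.8)
(array([ 0.5255, -0.244 ]), 23.3)
(array([ 0.5296, -0.2407]), 30.3)
pos [ 0.5218 -0.2214  0.1406] q [-35.   28.   80.   -0.   71.9  32.4] F [-0.1 -0.6 -0.4] w 0.0071 t 29.6 -> tool cm [-0.01  0.05  6.76]
```

View pics/c8.png

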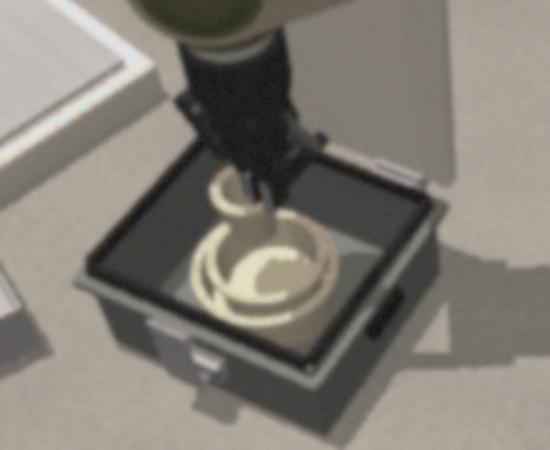

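```bash
python3 -m crank '[0,-0.4,-0.4,0,0, 0,0,0,1,0, 0,0,0,1,0, 0,0,0,1,0, 0,0,0,1,0, 0,0,0,1,0, 0,0,0,0.6,0, 0,0,0,0.3,0]'
python3 -m crank '[0,0,0,0.2,0, 0,0,0,0.2,0, 0,0,0,0.2,0, 0,0,0,0.1,0, 0,0,0,0,0, 0,0,0,0,0, 0,0,0,0,0, 0,0,0,0,0]'
```

```text
time_s: 30.25
position: [0.5158, -0.2188, 0.0789]
tool_rot: [[0.923, 0.385, -0.002], [0.385, -0.923, 0.001], [-0.001, -0.002, -1.0]]
ft_force: [1.1, 0.4, -1.2]
grip_width: 0.0068
gripper_force: 60.5
time_s: 30.92
position: [0.5162, -0.2191, 0.0735]
tool_rot: [[0.923, 0.386, 0.0], [0.386, -0.923, -0.0], [0.0, 0.0, -1.0]]
ft_force: [-0.3, 0.2, -0.6]
grip_width: 0.0073
gripper_force: 60.6
```

```bash
python3 -m crank '[0,0,0,0.1,0, 0,0,0,0,0, 1.4,0,0,0,0, 1.4,0,0,0,0, 1.4,0,0,0,0, 1.4,0,0,0,0, 1.4,0,0,0,0, 1.4,0,0,0,0]'
python3 -m crank '[1.4,0,0,-0.4,0, 1.4,0,0,-0.4,0, 1.4,0,0,-1,0, 1.4,0,0,-2,0, 1.4,0,0,-2.5,0, 1.4,0,0,-2.5,0, 1.4,0,0,-2.5,0, 1.4,0,0,-2.5,0]'
python3 -m crank '[0.5,0,0,-2.5,0, 0.5,0,0,-2.5,0, 0.5,0,0,-2.5,0, 0.5,0,0,-2.5,0, 0.5,0,0,-2.5,0, 0.5,0,0,-2.5,0, 0.5,0,0,-2.5,0, 0.5,0,0,0,0]' >/dev/null
python3 - <<'E'
from h import *
s=snap('scene','scene9');c=[.528,-.243,.075];print(rim(s,*proj(s,c),.028,.075),rim(s,*proj(s,c),.052,.063)); print(rim(s,*proj(s,c),.064,.051))
print(spotter.look_for(s,'lid_front')[:2],spotter.look_for(s,'catch')[:2])
cv2.imwrite('pics/c9.png',cv2.resize(s['color'][0:240,120:380,::-1],None,fx=2.4,fy=2.4))
go(.522,-.222,.073)
E
```

```text
time_s: 31.58
position: [0.5162, -0.219, 0.0723]
tool_rot: [[0.923, 0.385, -0.0], [0.385, -0.923, 0.0], [-0.0, -0.0, -1.0]]
ft_force: [0.5, -0.7, -0.2]
grip_width: 0.014
gripper_force: 0.1
time_s: 32.25
position: [0.5159, -0.2188, 0.2126]
tool_rot: [[0.923, 0.386, 0.001], [0.386, -0.923, -0.001], [0.0, 0.001, -1.0]]
ft_force: [-0.1, -1.2, 0.0]
grip_width: 0.0143
gripper_force: 0.0
(array([ 0.5235, -0.2445]), 25.4) (array([ 0.5251, -0.2433]), 30.6)
(array([ 0.5296, -0.2427]), 38.0)
[{'at': [0.3903, 0.1442], 'score': 0.55}] [{'at': [0.2997, 0.4233], 'score': 0.64}]
pos [ 0.5158 -0.2188  0.3852] q [-35.1  19.9  52.6   0.  107.6  32.2] F [-0.1  0.7 -0.4] w 0.0052 t 33.1 -> tool cm [ 0.45  0.55 31.22]
```

View pics/c9.png

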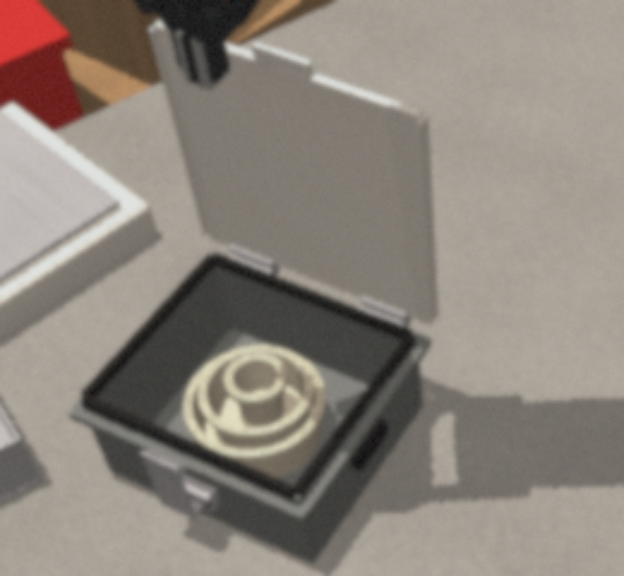

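```bash
python3 -m crank '[0,-2.45,0.2,0,0, 0,-2.45,0.2,0,0, 0,-2.45,0.2,0,0, 0,-2.45,0.2,0,0, 0,-2.45,0.2,0,0, 0,-2.45,0.2,0,0, 0,-2.45,0.2,0,0, 0,-2.45,0.2,0,0]'
python3 - <<'E'
from h import *
s=snap('scene','scene10');
C=np.array([.526,-.228,0]);bx=np.array([-.92,-.392,0]);by=np.array([.392,-.92,0])
H=C+.112*bx+[0,0,.104]
for th in(1.4,1.5,1.6,1.75): print(th,[proj(s,H+.222*(-np.cos(th)*bx+np.array([0,0,np.sin(th)]))+k*.118*by).round() for k in(1,-1)])
cv2.imwrite('pics/c10.png',cv2.resize(s['color'][0:240,120:420,::-1],None,fx=2.4,fy=2.4))
go(.341,-.309,.29)
E
```

```text
time_s: 33.73
position: [0.3401, -0.3093, 0.3843]
tool_rot: [[0.923, 0.386, -0.001], [0.386, -0.923, 0.002], [-0.0, -0.002, -1.0]]
ft_force: [1.2, -0.3, 0.6]
grip_width: -0.0002
gripper_force: 0.0
1.4 [array([177.,  23.]), array([288.,  64.])]
1.5 [array([184.,  15.]), array([294.,  56.])]
1.6 [array([191.,   8.]), array([300.,  48.])]
1.75 [array([202.,   0.]), array([310.,  39.])]
pos [ 0.3376 -0.3108  0.3844] q [-5.740e+01  8.500e+00  6.820e+01 -1.000e-01  1.035e+02  1.000e+01] F [-1.2 -1.7  1.4] w -0.0003 t 33.8 -> tool cm [ 0.4  -0.02  9.44]
```

View pics/c10.png

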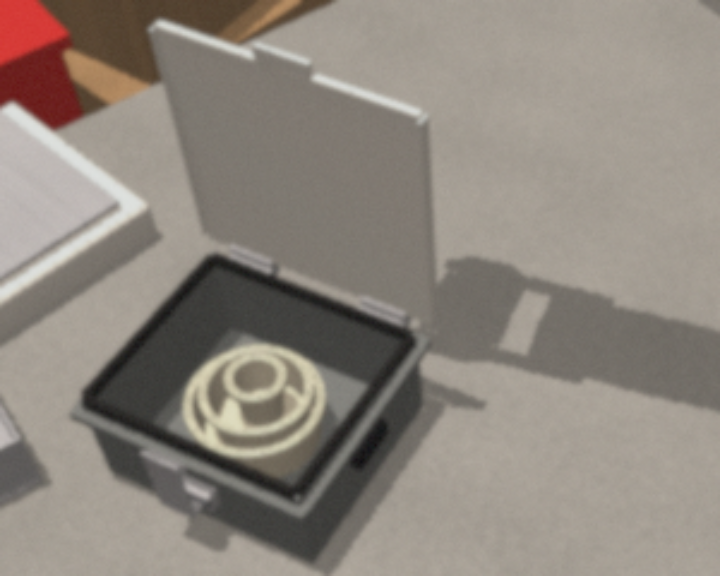

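```bash
python3 -m crank '[0,0,0,1.5,0, 0,0,0,1.5,0, 0,0,0,1.5,0, 0,0,0,1.5,0, 0,0,0,1.5,0, 0,0,0,1.5,0, 0,0,0,0.4,0, 0,0,0,0,0]'
python3 -m crank '[0,1,0,0,0, 0,1,0,0,0, 0,1,0,0,0, 0,1,0,0,0, 0,0.8,0,0,0, 0,0.8,0,0,0, 0,0.8,0,0,0, 0,0.8,0,0,0]'
```

```text
time_s: 34.45
position: [0.3411, -0.3087, 0.29]
tool_rot: [[0.923, 0.386, -0.002], [0.386, -0.923, 0.003], [-0.001, -0.004, -1.0]]
ft_force: [-0.8, 0.5, 0.2]
grip_width: 0.0002
gripper_force: 0.0
time_s: 35.12
position: [0.4087, -0.2812, 0.2913]
tool_rot: [[0.923, 0.386, 0.0], [0.386, -0.923, 0.0], [0.0, -0.0, -1.0]]
ft_force: [-0.3, 0.9, 0.9]
grip_width: -0.0002
gripper_force: 0.0
```

```bash
python3 -m crank '[0,1.3,0,-0.08,0, 0,1.3,0,-0.08,0, 0,1.3,0,-0.08,0, 0,1.3,0,-0.08,0, 0,1.17,0,0.45,0, 0,1.17,0,0.45,0, 0,1.17,0,0.45,0, 0,1.17,0,0.45,0]'
python3 -m crank '[0,1.05,0,0.75,0, 0,1.05,0,0.75,0, 0,1.05,0,0.75,0, 0,1.05,0,0.75,0, 0,0,0,0,0, 0,0,0,0,0, 0,0,0,0,0, 0,0,0,0,0]'
python3 - <<'E'
from h import *
s=snap('scene','scene11')
cv2.imwrite('pics/c11.png',cv2.resize(s['color'][0:240,100:420,::-1],None,fx=2,fy=2))
s=env.observe();print(s['position'],s['ft_force'])
E
```

```text
time_s: 35.78
position: [0.5, -0.2428, 0.2758]
tool_rot: [[0.923, 0.386, -0.001], [0.386, -0.923, 0.001], [-0.0, -0.001, -1.0]]
ft_force: [-1.5, 0.7, -1.6]
grip_width: -0.0
gripper_force: 0.8
time_s: 36.45
position: [0.5377, -0.2276, 0.247]
tool_rot: [[0.923, 0.385, 0.001], [0.385, -0.923, -0.001], [0.001, 0.001, -1.0]]
ft_force: [0.1, 0.2, -0.8]
grip_width: 0.0001
gripper_force: 0.0
[ 0.5376509  -0.22761648  0.24705561] [-0.07860831  0.28107258  0.48572152]
```

View pics/c11.png

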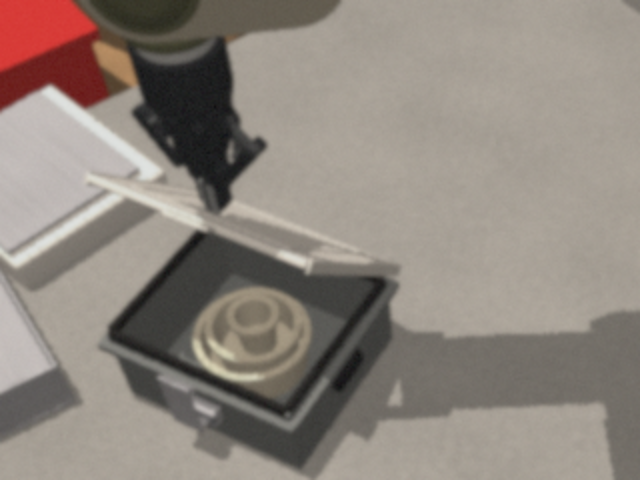

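```bash
python3 -m crank '[0,0.8,0,0.98,0, 0,0.8,0,0.98,0, 0,0.8,0,0.98,0, 0,0.8,0,0.98,0, 0,0.52,0,1.17,0, 0,0.52,0,1.17,0, 0,0.52,0,1.17,0, 0,0.52,0,1.17,0]'
python3 -m crank '[0,0.18,0,0.82,0, 0,0.18,0,0.82,0, 0,0.18,0,0.82,0, 0,0.18,0,0.82,0, 0,0,0,0.2,0, 0,0,0,0.2,0, 0,0,0,0,0, 0,0,0,0,0]'
```

```text
time_s: 37.17
position: [0.5868, -0.2066, 0.159]
tool_rot: [[0.923, 0.386, -0.001], [0.386, -0.923, 0.0], [-0.001, -0.001, -1.0]]
ft_force: [0.3, -1.1, 0.6]
grip_width: -0.0001
gripper_force: 0.4
time_s: 37.83
position: [0.5932, -0.2043, 0.1241]
tool_rot: [[0.923, 0.385, 0.001], [0.385, -0.923, -0.0], [0.0, 0.001, -1.0]]
ft_force: [0.9, 0.1, 0.6]
grip_width: -0.0002
gripper_force: 0.0
```

```bash
python3 -m crank '[0,0,0,0.2,0, 0,0,0,0.2,0, 0,0,0,0.2,0, 0,0,0,0.1,0, 0,0,0,0.1,0, 0,0,0,0,0, 0,0,0,0,0, 0,0,0,0,0]'
python3 - <<'E'
from h import *
s=snap('scene','scene12')
cv2.imwrite('pics/c12.png',cv2.resize(s['color'][60:260,100:360,::-1],None,fx=2.5,fy=2.5))
s=env.observe();print(s['position'],s['ft_force'])
E
```

```text
time_s: 38.5
position: [0.5936, -0.2043, 0.1168]
tool_rot: [[0.923, 0.386, 0.002], [0.386, -0.923, -0.001], [0.001, 0.002, -1.0]]
ft_force: [-0.6, 1.6, 6.8]
grip_width: -0.0002
gripper_force: 3.4
[ 0.59358551 -0.20425807  0.11676334] [-0.95217945  1.55978578  6.41851058]
```

View pics/c12.png

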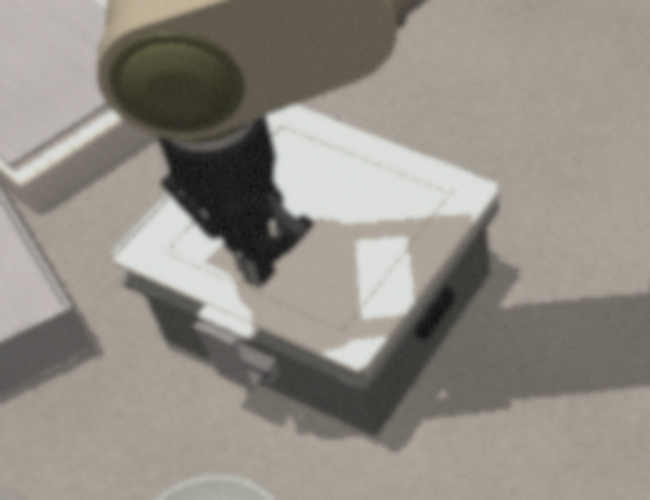

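```bash
python3 -m crank '[0,0,0,0.07,0, 0,0,0,0.07,0, 0,0,0,0.07,0, 0,0,0,0.07,0, 0,0,0,0,0, 0,0,0,0,0, 0,0,0,0,0, 0,0,0,0,0]'
python3 -m crank '[0,0,0,0.06,0, 0,0,0,0.06,0, 0,0,0,0.05,0, 0,0,0,0.05,0, 0,0,0,0,0, 0,0,0,0,0, 0,0,0,0,0, 0,0,0,0,0]'
```

```text
time_s: 39.22
position: [0.5936, -0.2043, 0.1136]
tool_rot: [[0.923, 0.386, 0.002], [0.386, -0.923, -0.001], [0.001, 0.001, -1.0]]
ft_force: [-0.4, -0.4, 5.8]
grip_width: -0.0
gripper_force: 2.9
time_s: 39.88
position: [0.5937, -0.2043, 0.1116]
tool_rot: [[0.923, 0.386, 0.002], [0.386, -0.923, -0.001], [0.002, 0.001, -1.0]]
ft_force: [0.3, 1.6, 6.9]
grip_width: -0.0001
gripper_force: 3.6
```

```bash
python3 -m crank '[0,0,0,0.06,0, 0,0,0,0.06,0, 0,0,0,0.05,0, 0,0,0,0.05,0, 0,0,0,0,0, 0,0,0,0,0, 0,0,0,0,0, 0,0,0,0,0]'|grep -E "posi|ft"
python3 -m crank '[0,0,0,0.06,0, 0,0,0,0.06,0, 0,0,0,0.05,0, 0,0,0,0.05,0, 0,0,0,0,0, 0,0,0,0,0, 0,0,0,0,0, 0,0,0,0,0]'|grep -E "posi|ft"
```

```text
position: [0.5938, -0.2042, 0.1101]
ft_force: [-2.1, 2.1, 11.3]
position: [0.5938, -0.2042, 0.1084]
ft_force: [-1.7, 2.7, 14.6]
```

```bash
python3 -m crank '[0,0,0,0.05,0, 0,0,0,0.05,0, 0,0,0,0.05,0, 0,0,0,0.05,0, 0,0,0,0,0, 0,0,0,0,0, 0,0,0,0,0, 0,0,0,0,0]'|grep -E "posi|ft"
python3 -m crank '[0,0,0,0.05,0, 0,0,0,0.05,0, 0,0,0,0.05,0, 0,0,0,0.05,0, 0,0,0,0,0, 0,0,0,0,0, 0,0,0,0,0, 0,0,0,0,0]'|grep -E "posi|ft"
```

```text
position: [0.5939, -0.2042, 0.1074]
ft_force: [-3.4, 3.5, 21.1]
position: [0.5939, -0.2043, 0.1072]
ft_force: [-9.3, 5.8, 33.6]
```

```bash
python3 -m crank '[0,0,0,-0.2,0, 0,0,0,-0.2,0, 0,0,0,-0.2,0, 0,0,0,-0.2,0, 0,0,0,0,0, 0,0,0,0,0, 0,0,0,0,0, 0,0,0,0,0]'|grep -E "posi|ft"
python3 -m crank '[0,0,0,-2,0, 0,0,0,-2,0, 0,0,0,-2,0, 0,0,0,-2,0, 0,0,0,-2,0, 0,0,0,-2,0, 0,0,0,-2,0, 0,0,0,-2,0]'|grep -E "posi|ft"
python3 -m crank '[0,-2,-2,0,0, 0,-2,-2,0,0, 0,-2,-2,0,0, 0,-2,-2,0,0, 0,-2,-2,0,0, 0,-2,-2,0,0, 0,-2,-2,0,0, 0,0,0,0,0]'|grep -E "posi|ft"
python3 - <<'E'
from h import *
s=snap('scene','scene13')
C=np.array([.526,-.228,0]);bx=np.array([-.92,-.392,0]);by=np.array([.392,-.92,0])
H=C+.112*bx+[0,0,.104]
for th in(0,.02): print(th,[proj(s,H+.222*(-np.cos(th)*bx+np.array([0,0,np.sin(th)]))+[0,0,.006]+k*.118*by).round(1) for k in(1,0,-1)])
a=cv2.resize(s['color'][120:230,140:280,::-1],None,fx=4,fy=4); cv2.imwrite('pics/c13.png',a)
cv2.imwrite('pics/c13b.png',s['color'][:,:,::-1])
E
```

```text
position: [0.5932, -0.2042, 0.1105]
ft_force: [-1.2, 0.4, 6.5]
position: [0.5929, -0.2041, 0.2705]
ft_force: [0.3, 0.0, -1.2]
position: [0.4064, -0.1269, 0.2701]
ft_force: [1.1, -0.9, -0.1]
0 [array([147.5, 166. ]), array([194.7, 188.4]), array([244.9, 212.2])]
0.02 [array([146.9, 164.6]), array([194.3, 187. ]), array([244.6, 210.8])]
```

View pics/c13.png

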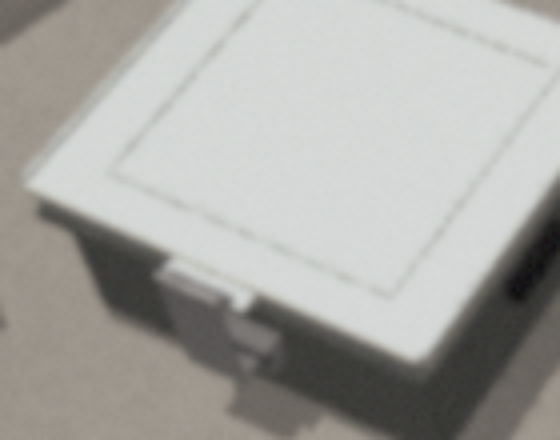

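View pics/c13b.png

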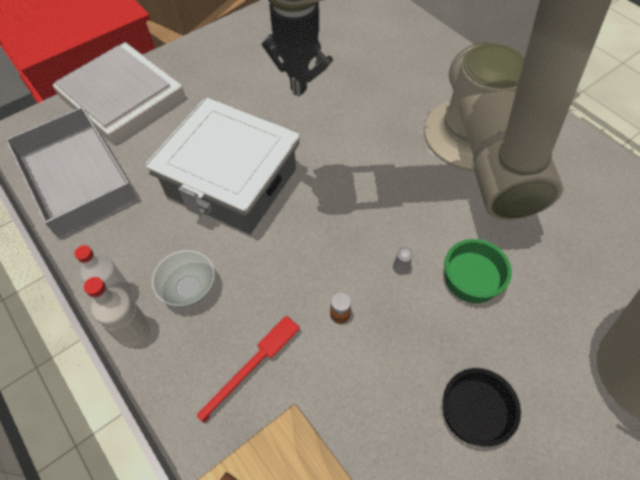

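Probe whether it is latched: unlatched, the finger would meet the lid at z≈0.114; latched, at about 0.111.

```bash
python3 -m crank '[0,2,2,0,0, 0,2,2,0,0, 0,2,2,0,0, 0,2,2,0,0, 0,2,2,0,0, 0,2,2,0,0, 0,2,2,0,0, 0,0,0,0,0]'>/dev/null
python3 -m crank '[0,0,0,2,0, 0,0,0,2,0, 0,0,0,2,0, 0,0,0,2,0, 0,0,0,2,0, 0,0,0,2,0, 0,0,0,2,0, 0,0,0,1,0]'>/dev/null
python3 -m crank '[0,0,0,0.3,0, 0,0,0,0.15,0, 0,0,0,0,0, 0,0,0,0,0, 0,0,0,0,0, 0,0,0,0,0, 0,0,0,0,0, 0,0,0,0,0]'|grep -E "posi|ft"
python3 -m crank '[0,0,0,0.1,0, 0,0,0,0,0, 0,0,0,0,0, 0,0,0,0,0, 0,0,0,0,0, 0,0,0,0,0, 0,0,0,0,0, 0,0,0,0,0]'|grep -E "posi|ft"
python3 -m crank '[0,0,0,0.1,0, 0,0,0,0,0, 0,0,0,0,0, 0,0,0,0,0, 0,0,0,0,0, 0,0,0,0,0, 0,0,0,0,0, 0,0,0,0,0]'|grep -E "posi|ft"
```

```text
position: [0.5933, -0.2042, 0.1162]
ft_force: [0.2, 0.7, -0.1]
position: [0.5932, -0.2042, 0.1148]
ft_force: [-0.4, 0.6, 0.1]
position: [0.5932, -0.2042, 0.1139]
ft_force: [-0.4, -0.4, -0.2]
```

```bash
python3 -m crank '[0,0,0,0.1,0, 0,0,0,0,0, 0,0,0,0,0, 0,0,0,0,0, 0,0,0,0,0, 0,0,0,0,0, 0,0,0,0,0, 0,0,0,0,0]'|grep -E "posi|ft"
python3 -m crank '[0,0,0,0.1,0, 0,0,0,0,0, 0,0,0,0,0, 0,0,0,0,0, 0,0,0,0,0, 0,0,0,0,0, 0,0,0,0,0, 0,0,0,0,0]'|grep -E "posi|ft"
python3 -m crank '[0,0,0,0.1,0, 0,0,0,0,0, 0,0,0,0,0, 0,0,0,0,0, 0,0,0,0,0, 0,0,0,0,0, 0,0,0,0,0, 0,0,0,0,0]'|grep -E "posi|ft"
```

```text
position: [0.5932, -0.2041, 0.1128]
ft_force: [0.7, -0.0, 0.5]
position: [0.5932, -0.2042, 0.1118]
ft_force: [-0.7, 0.1, -0.6]
position: [0.5932, -0.2042, 0.1108]
ft_force: [0.0, 0.1, 0.1]
```

The lid stays down well below its unlatched rest height, so the catch is holding it. I'll retreat and hand in.

```bash
python3 -m crank '[0,0,0,-2,0, 0,0,0,-2,0, 0,0,0,-2,0, 0,0,0,-2,0, 0,0,0,-2,0, 0,0,0,-2,0, 0,0,0,-2,0, 0,0,0,0,0]'|grep -E "posi|ft"
python3 -c "
from h import *
print(env.close_job())"
```

```text
position: [0.5942, -0.2047, 0.2551]
ft_force: [-0.1, -0.3, 1.1]
the job is handed in; nothing more can be done
None
```

The three cream tubs found (128, 104 and 56 mm; no 80 mm tub seen) are nested upright in the box. The lid is shut, and a finger probe showed it held below its unlatched height. The other things on the table look unmoved, and the job is handed in.

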